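# Eject the shell carrier and trap it for gluing

### The job

Press the red key on the blue dock fully down so that the spring ejects the orange shell carrier, and stop the carrier with a fingertip while its nose is over the green strip, before it runs past the open end of the ledge. Only touch the carrier, never lift it, and do not disturb the other things on the bench. The program finishes while holding: end with the fingers still against the carrier, keeping it trapped and still against the spring, flat on the ledge.

Things in the scene. Friction and masses are not known exactly. Their poses are not given: they have to be found in the camera images.
- dock: Blue spring dock, fixed to the bench (place and heading vary), 265 mm long. Origin: on the bench, under the track. The carrier runs out along the dock's -x (roughly towards the robot). Track floor 20 mm above the bench. Behind the carrier a spring housing from x = +40 to +145 mm, 74 mm wide, 63 mm high. Key on the -y side of the track at x = -98, y = -53 mm, on a blue pad 46 x 44 mm, 31 mm high.
- green_mid (a point): Middle of the green strip on the track floor, 20 mm above the bench, at x = -92.5, y = 0 mm in the dock's frame. The strip runs from x = -70 to -115 mm. Guide rails at both sides of the track, 49 mm apart inside, 6 mm thick, 8 mm high above the floor (tops 28 mm above the bench).
- ledge_end (a point): Middle of the open end of the ledge, at x = -120 mm in the dock's frame, 20 mm above the bench; past it the carrier tips off.
- key_top (a point): Centre of the top face of the red key cap, 26 x 26 mm; 45 mm above the bench when up, 34 mm when fully down.
- key (a joint): Travel of the red key, m: 0 up, 0.011 fully down. It moves straight down against about 3 N of friction and stays where it is left. It carries the latch tongue in front of the carrier: the carrier is let go at about 0.008.
- plunger (a joint): Stroke of the spring plunger that pushes the carrier from behind, m: 0 home, 0.105 full. It pushes with about 4.5 N, damped: with nothing in the way the carrier creeps out at roughly 20 to 25 mm/s, its nose reaches the green strip about 1 s after release and the end of the ledge after 3 to 4 s.
- carrier: Orange carrier block, 60 (x, along the track) x 46 (y) x 30 mm high, about 0.12 kg, loose on the track floor, with a brown spotted shell fixed on top (44 x 32 mm, its top 58 mm above the block's underside). Origin: centre of its underside, axes as the dock's. Latched, its nose is at x = -45.5 mm in the dock's frame.
- carrier_nose (a point): Centre of the carrier's leading (-x) face, 15 mm above its underside. The nose is over the green strip when this is at x = -70 to -115 mm in the dock's frame.
- spare_carrier: Yellow carrier with a shell, same size as the orange one (60 x 46 x 58 mm), on the bench near the dock; leave alone. Origin: centre of its underside.
- shell_a: Loose spotted shell, 57 mm long, 42 mm wide, 37 mm high, on the bench on the dock's +y side; leave alone. Origin: centre of its underside.
- shell_b: Loose spotted shell, 66 mm long, 48 mm wide, 42 mm high, on the bench on the dock's -y side; leave alone. Origin: centre of its underside.
- glue_bottle: White glue bottle with a red cap, 44 mm across, 110 mm high, standing near the dock's rear on its +y side; leave alone. Origin: centre of its underside.
- dish: Flat green dish, 100 mm across, 15 mm high; leave alone. Origin: centre of its underside.
- water_bottle: Clear bottle with a blue band, 64 mm across, 180 mm high; leave alone. Origin: centre of its underside.
- glue_gun: Blue glue gun lying on its side, body 130 x 28 x 35 mm along its x, handle to its -y; leave alone. Origin: under the middle of its body.
There are look-alikes about, which are no part of the job. What is shaped like the carrier but pink or turquoise is not meant.

How it is judged:
On the way, in this order (a step that is already met when the one before it is completed fails the run):
1. the key is pressed down (value of joint key above 0.006 m).
2. the carrier has come out and is stopped by the fingers with its nose over the green strip (x of carrier_nose in the frame of dock between -0.119 and -0.066 m and contact force between the fingers and carrier above 0.6 N and linear speed of carrier below 0.006 m/s and z of carrier in the frame of dock between 0.016 and 0.025 m and angle between carrier's own z axis and vertical below 0.12 rad), for 0.3 s.
At the end, for the whole second after the job is handed in: Key down (over 8 mm); carrier still (under 6 mm/s) and flat on the track (within 5 mm, 0.12 rad), nose 66 to 119 mm ahead of the dock origin, plunger 15 to 80 mm out behind it, fingers pressing on the carrier with over 0.6 N, through the last second (all of step 2 and value of joint key above 0.008 m and value of joint plunger between 0.015 and 0.08 m); the arm keeps its last pose, push and grip.
It fails at once if the carrier's nose runs past the end of the ledge (x of carrier_nose in the frame of dock below -0.123 m).
It fails at once if the carrier is lifted or carried off its track (z of carrier in the frame of dock above 0.03 m or z of carrier in the frame of dock below 0.012 m or y of carrier in the frame of dock above 0.012 m or y of carrier in the frame of dock below -0.012 m).
It fails at once if the carrier is tipped (angle between carrier's own z axis and vertical above 0.3 rad).
It fails at once if a bystander is disturbed (distance of any of spare_carrier, shell_a, shell_b, glue_bottle, dish, water_bottle, glue_gun from where it was at the start of the episode above 0.015 m).
It also fails if it takes over 32 s, if anything falls off the work surface, if the arm or the gripper's body presses on something with over 40 N, if the wrist force passes 120 N, or if a joint passes its speed limit or range.

### The arm

A 6-joint arm with a two-finger parallel gripper is mounted at the origin on the work surface. World frame = base frame: x ahead of the robot, y to its left, z up, the work surface at z = 0. Lengths are in m, angles in rad, forces in N, time in s.
With the tool pointing down it reaches from about 0.25 to 0.775 m from the base axis. Payload 4 kg.
Tool frame: the origin (TCP) lies at the very end of the fingers, on their centre line; the grasp point (between the pads) lies 19 mm behind it; z points along the fingers, y is the direction in which the jaws open and shut (so a half turn about z gives the same grasp; the last joint's range is limited). The gripper opens to 94 mm and grips with 3 to 60 N. Pads are 16 mm wide; open, the fingers measure 119 mm over their backs; the gripper's body (75 mm by 177 mm) begins 78 mm behind the grasp point.
Start: joints at [1.012, 0.087, 1.371, -0, 1.684, -0.103], TCP at [0.242, 0.494, 0.206] pointing down, gripper open.
Joint ranges: [-3.1, 3.1], [-0.76, 2.03], [0.27, 2.55], [-1.08, 4.22], [0.17, 2.65], [-2.57, 2.57]. Speed limits (rad/s): [2.79, 2.79, 3.14, 3.14, 3.14, 3.14].

### API

Orientations are given as [roll, pitch, yaw] about the fixed x, y, z axes, in that order (R = Rz(yaw) Ry(pitch) Rx(roll)).
In Python, from bench import robot, cams, models gives the robot as it stands.
- The arm moves only by the tool step_arm, never from a script. Its argument "series" is a list of rows, each a list of 5 numbers: the gripper command: -1 is shut, 1 is fully open, values between are in proportion, then the shift along the tool's x, y, z in mm, then the turn about the tool's z in degrees. A call has 1 to 20 rows; each row is the pose to reach, as a shift and turn from the pose commanded when the call began, along the tool's axes at that moment; what a row does not reach only later rows make up. A row lasts 1/8 s, in which the tool goes at most 62.5 mm and 10.7 degrees, less where a joint would pass 70% of its speed; a pose out of reach is approached as far as the arm can. A call with a gripper value outside its range is refused whole. The fingers move at their own pace and stop on an object; the grip force is fixed at half the most. Time passes only in rows, so rows that repeat a pose let the fingers close. It gives the time, the measured TCP pose, the force and the opening at its end, in the units of the state.
- robot.get_obs(): the state, without advancing time (a new reading comes with each control period).
- cams.snapshot(name): name is "side" or "top" or "wrist"; returns a dict with "pixels" (400x640x3 uint8, red, green, blue), "fov_y" (degrees; the focal length in pixels is half the picture's height over the tangent of half this angle, whatever the lens; pixels are square), "cx", "cy" (the principal point, pixels), "R" (3x3) and "t" (3): a world point X has camera coordinates R X + t. Camera axes: x right, y down, z forward; pixel columns grow to the right and rows downward; lengths in m; the calibration is good to about 2 mm. A picture is of the moment at which its call begins. There is no depth.
- robot.close_job(): hands the job in, once; it reports no verdict.
Trained networks look in a picture, given as the dict that the camera call returned (one of the last four; its "shot" number tells which), for a name from the list of things; names that differ only in an ending like _2 or _b are one class to them, and where a whole thing is asked for, a point or a joint stands for the part that bears it (a point fixed in the world has none). Each returns a list of dicts, best first, with "p" (0 to 1); they miss things now and then, are a little off and sometimes report something else, mostly with a low value. They report only what shows in the picture. A call takes as long as a camera call. They do not tell look-alikes from the thing itself.
- models.find_in(picture, label): "position" ([x, y, z] in m, in world coordinates, good to about 4 mm: the middle of the surface that is visible of it).
- models.pinpoint(picture, label): "position" ([x, y, z] in m, in world coordinates, good to about 4 mm: a listed point, or the origin of a listed thing).
The state is a dict: "time": time; "joint_positions": joint angles; "qvel": joint speeds; "joint_torque": joint torques, N m; "tool_pos": TCP position; "ee_rot": TCP orientation; "wrist_force": force on the tool from outside, world axes, zero at the start; "wrist_torque": the same for the moment, N m; "width": finger opening in m.
Only numpy, scipy, OpenCV 4.12 (cv2) and the standard library are available. Lean on these libraries where they do the work, as an engineer would, in place of code of your own. Each camera call takes 0.05 s, during which the arm holds its last target. There are 200 camera calls.

## Working session

There is one attempt and no reset: what is moved stays moved. The work goes in short steps, Python scripts to look and compute and a tool call to move; the robot and the scene stay as the last step left them, time stands still between calls to the robot, and variables do not carry over. Pictures are saved under pics/ and viewed, about 8 in all and at most 12, crops included, and the job is handed in when it is done.

Besides the shell and the picture viewer there is one more tool, called after "Request:" as name(argument=value, ...), one argument or row to a line, values as JSON. step_arm: Moves the arm, as the interface text tells. Its arguments: {"type":"object","properties":{"series":{"type":"array","items":{"type":"array","items":{"type":"number"}}}},"required":["series"]}

```bash
mkdir -p pics; ls; python3 - <<'E'
from bench import robot,cams,models
import cv2,numpy as np
o=robot.get_obs();print({k:np.round(v,3).tolist() for k,v in o.items()})
for n in["top","side"]:
    s=cams.snapshot(n);cv2.imwrite(f"pics/{n}0.png",s["pixels"][:,:,::-1])
    print(n,s["fov_y"],s["cx"],s["cy"],np.round(s["R"],3).tolist(),np.round(s["t"],3).tolist())
    for l in["dock","green_mid","ledge_end","key_top","carrier","carrier_nose","spare_carrier","shell_a","glue_bottle","dish","water_bottle","glue_gun"]:
        print(l,[(np.round(d["position"],3).tolist(),round(d["p"],2)) for d in models.pinpoint(s,l)][:4])
E
```

```text
pics
{'time': 0.0, 'joint_positions': [1.012, 0.088, 1.372, 0.0, 1.684, -0.103], 'qvel': [-0.001, 0.001, 0.0, -0.001, -0.0, -0.0], 'joint_torque': [0.001, -34.019, -30.243, 0.072, 0.033, -0.0], 'tool_pos': [0.242, 0.493, 0.204], 'ee_rot': [-3.139, -0.0, 2.686], 'wrist_force': [0.027, 0.09, 0.206], 'wrist_torque': [-0.017, 0.047, 0.023], 'width': 0.094}
top 46.7733929389043 312.77372342018145 193.93763699761598 [[0.029, -1.0, -0.007], [-0.988, -0.027, -0.155], [0.155, 0.012, -0.988]] [-0.029, 0.595, 1.232]
dock [([0.588, -0.083, -0.004], 0.74), ([0.582, -0.462, 0.002], 0.72), ([0.457, 0.455, -0.001], 0.29)]
green_mid [([0.497, -0.118, 0.021], 0.69), ([0.574, -0.093, 0.02], 0.65), ([0.569, 0.01, 0.002], 0.42)]
ledge_end [([0.472, -0.119, 0.018], 0.8)]
key_top [([0.51, -0.164, 0.049], 0.62)]
carrier [([0.456, 0.081, -0.004], 0.87), ([0.548, -0.275, 0.001], 0.75), ([0.686, -0.308, 0.001], 0.69), ([0.574, -0.092, 0.019], 0.67)]
carrier_nose [([0.681, -0.335, 0.017], 0.86), ([0.542, -0.097, 0.037], 0.82), ([0.484, 0.101, 0.017], 0.66), ([0.518, -0.282, 0.016], 0.56)]
spare_carrier [([0.567
[... 639 characters left out ...]
, 0.62)]
carrier [([0.687, -0.304, -0.001], 0.88), ([0.572, -0.093, 0.024], 0.84), ([0.458, 0.086, -0.004], 0.83), ([0.545, -0.269, 0.004], 0.74)]
carrier_nose [([0.486, 0.099, 0.016], 0.94), ([0.518, -0.286, 0.02], 0.92), ([0.683, -0.336, 0.01], 0.56)]
spare_carrier [([0.565, 0.018, -0.004], 0.9)]
shell_a [([0.455, -0.022, -0.001], 0.72), ([0.652, -0.179, -0.001], 0.62)]
glue_bottle [([0.658, 0.058, 0.005], 0.94), ([0.616, 0.441, 0.004], 0.18)]
dish [([0.461, 0.453, 0.001], 0.71), ([0.659, 0.061, 0.005], 0.68)]
water_bottle [([0.616, 0.437, 0.006], 0.81), ([0.585, -0.09, 0.002], 0.73), ([0.458, -0.025, -0.0], 0.41), ([0.652, -0.177, -0.001], 0.31)]
glue_gun [([0.586, -0.465, -0.002], 0.68)]
```

View pics/top0.png

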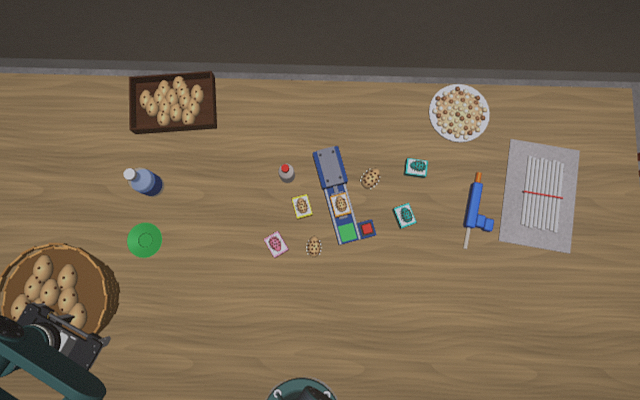

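View pics/side0.png

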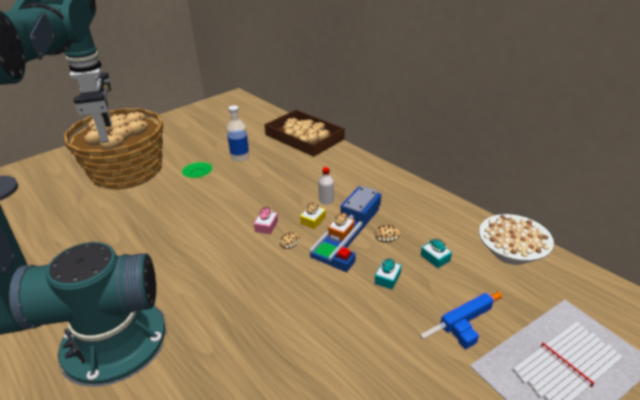

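The top view shows the dock at about px (340,195), the green strip at (347,232) and the key at (367,228). The carrier's latched body is at (340,204). The two cameras agree on a dock heading of about 0.294 rad.

My plan is one motion that does both jobs. With the jaws along dock y and about 41 mm open, one finger presses the key down to z = 34 mm. The other finger stands over the track at x = -98 with its tip at the same height, so it blocks the 20–50 mm high carrier block.

Request:
step_arm(
  series=[
    [-0.13,0,0,-40,0],
    [-0.13,-51,-45,-40,10],
    [-0.13,-102,-90,-40,20],
    [-0.13,-153,-135,-40,30],
    [-0.13,-204,-181,-40,40],
    [-0.13,-255,-226,-40,50],
    [-0.13,-306,-272,-40,60],
    [-0.13,-357,-317,-40,70],
    [-0.13,-408,-363,-40,80],
    [-0.13,-460,-408,-40,90],
    [-0.13,-511,-453,-20,100],
    [-0.13,-511,-453,20,110],
    [-0.13,-511,-453,50,120],
    [-0.13,-511,-453,80,130],
    [-0.13,-511,-453,90,137],
    [-0.13,-511,-453,90,137],
    [-0.13,-511,-453,90,137],
  ],
)

```text
time: 3.42
tool_pos: [0.5021, -0.138, 0.1164]
ee_rot: [3.141, -0.001, 0.297]
wrist_force: [-0.4, -0.8, 0.2]
width: 0.0412
```

```bash
python3 - <<'E'
from bench import robot,cams,models
import cv2,numpy as np
o=robot.get_obs();print({k:np.round(v,4).tolist() for k,v in o.items()})
ims=[]
for n in["top","side","wrist"]:
    s=cams.snapshot(n);im=s["pixels"][:,:,::-1].copy()
    for l in["dock","ledge_end","key_top","carrier","carrier_nose"]:
        print(n,l,[(np.round(d["position"],3).tolist(),round(d["p"],2)) for d in models.pinpoint(s,l)][:4])
    # predicted points
    f=200/np.tan(np.radians(s["fov_y"]/2));c,q=np.cos(.294),np.sin(.294)
    for p in[(-.098,-.053,.045),(-.12,0,.02),(-.0925,0,.02),(-.0455,0,.05)]:
        w=np.array([.587+c*p[0]-q*p[1],-.084+q*p[0]+c*p[1],p[2]]);k=s["R"]@w+s["t"]
        cv2.circle(im,(int(f*k[0]/k[2]+s["cx"]),int(f*k[1]/k[2]+s["cy"])),2,(255,0,255),-1)
    if n=="side": im=cv2.resize(im[160:320,240:496],(640,400),interpolation=cv2.INTER_CUBIC)
    cv2.imwrite(f"pics/{n}1.png",im)
E
```

```text
{'time': 3.425, 'joint_positions': [-0.3771, 0.0559, 1.5818, 0.0001, 1.5024, 0.8971], 'qvel': [0.0007, -0.0074, -0.0071, 0.0011, 0.0024, 0.0076], 'joint_torque': [-0.0532, -31.219, -28.8771, 0.055, -0.0364, -0.0045], 'tool_pos': [0.5021, -0.138, 0.1164], 'ee_rot': [3.1407, -0.0013, 0.2965], 'wrist_force': [-0.4212, -0.7949, 0.2093], 'wrist_torque': [-0.0432, 0.1238, -0.0196], 'width': 0.0412}
top dock [([0.584, -0.085, -0.001], 0.78)]
top ledge_end [([0.657, 0.058, 0.002], 0.48)]
top key_top []
top carrier [([0.459, 0.08, -0.004], 0.92), ([0.575, -0.091, 0.02], 0.83), ([0.689, -0.305, -0.001], 0.68), ([0.651, -0.179, 0.001], 0.49)]
top carrier_nose [([0.682, -0.334, 0.019], 0.94), ([0.483, 0.101, 0.012], 0.62), ([0.545, -0.1, 0.034], 0.53), ([0.515, -0.284, 0.015], 0.47)]
side dock [([0.587, -0.084, -0.0], 0.61)]
side ledge_end [([0.473, -0.121, 0.022], 0.73)]
side key_top [([0.507, -0.164, 0.046], 0.5), ([0.658, 0.055, 0.006], 0.32)]
side carrier [([0.574, -0.093, 0.02], 0.91), ([0.458, 0.083, 0.0], 0.86), ([0.547, -0.271, 0.0], 0.83), ([0.688, -0.304, -0.002], 0.62)]
side carrier_nose [([0.519, -0.283, 0.016], 0.91), ([0.682, -0.337, 0.013], 0.88), ([0.542, -0.097, 0.036], 0.81), ([0.483, 0.098, 0.015], 0.59)]
wrist dock []
wrist ledge_end [([0.569, 0.018, -0.001], 0.69), ([0.472, -0.122, 0.014], 0.61)]
wrist key_top [([0.503, -0.168, 0.047], 0.56)]
wrist carrier [([0.573, -0.093, 0.019], 0.96), ([0.686, -0.302, 0.001], 0.82), ([0.459, 0.085, -0.001], 0.81), ([0.548, -0.277, 0.0], 0.62)]
wrist carrier_nose [([0.522, -0.282, 0.016], 0.91), ([0.539, -0.097, 0.032], 0.64), ([0.483, 0.098, 0.016], 0.56)]
```

View pics/wrist1.png

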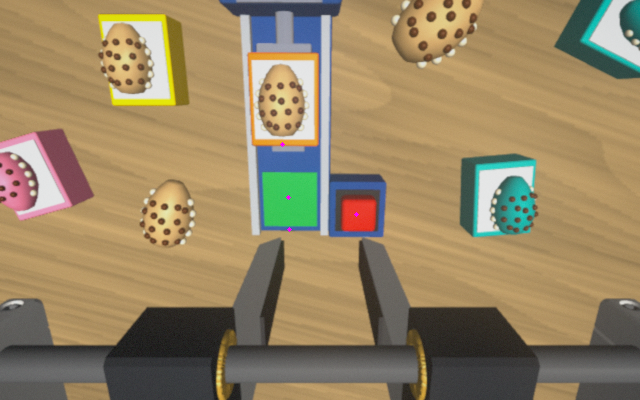

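View pics/side1.png

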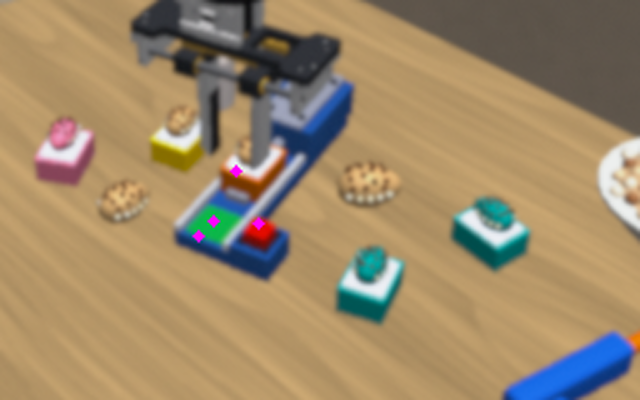

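The predicted points fall on the key at (357,213), the strip middle at (289,198) and the ledge end, and the dock is aligned with the tool. TCP is at dock (-97, -27) mm, so I'll press straight down.

Request:
step_arm(
  series=[
    [-0.13,0,0,30,0],
    [-0.13,0,0,55,0],
    [-0.13,0,0,68,0],
    [-0.13,0,0,72,0],
    [-0.13,0,0,75,0],
    [-0.13,0,0,78,0],
    [-0.13,0,0,80,0],
    [-0.13,0,0,81,0],
    [-0.13,0,0,82,0],
    [-0.13,0,0,82,0],
    [-0.13,0,0,82,0],
    [-0.13,0,0,82,0],
  ],
)

```text
time: 5.82
tool_pos: [0.502, -0.138, 0.0342]
ee_rot: [3.141, -0.001, 0.295]
wrist_force: [-1.9, 1.1, 6.0]
width: 0.041
```

```bash
python3 - <<'E'
from bench import robot,cams,models
import cv2,numpy as np
o=robot.get_obs();print({k:np.round(o[k],4).tolist() for k in("time","tool_pos","wrist_force","wrist_torque","width")})
for n in["side","wrist"]:
    s=cams.snapshot(n);im=s["pixels"][:,:,::-1].copy()
    for l in["key_top","carrier_nose"]:
        print(n,l,[(np.round(d["position"],3).tolist(),round(d["p"],2)) for d in models.pinpoint(s,l)][:4])
    if n=="side": im=cv2.resize(im[200:300,280:440],(640,400),interpolation=cv2.INTER_CUBIC)
    cv2.imwrite(f"pics/{n}2.png",im)
E
```

```text
{'time': 5.825, 'tool_pos': [0.502, -0.138, 0.0342], 'wrist_force': [-1.8787, 1.1044, 5.9527], 'wrist_torque': [0.044, 0.5861, -0.0369], 'width': 0.041}
side key_top [([0.507, -0.165, 0.032], 0.55)]
side carrier_nose [([0.486, 0.099, 0.013], 0.93), ([0.518, -0.284, 0.017], 0.88), ([0.684, -0.337, 0.011], 0.57), ([0.524, -0.104, 0.038], 0.49)]
wrist key_top [([0.504, -0.165, 0.035], 0.67)]
wrist carrier_nose [([0.521, -0.281, 0.017], 0.69), ([0.521, -0.108, 0.036], 0.64)]
```

View pics/side2.png

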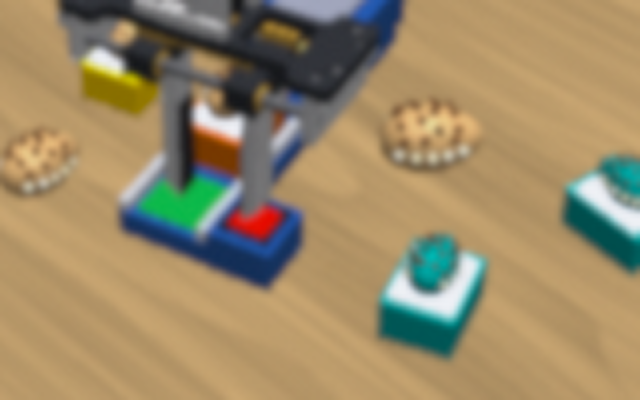

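The key is down and flush, and the carrier is released: its nose is at about x = -68 mm and moving towards the left finger. I'll hold and let it arrive.

Request:
step_arm(
  series=[
    [-0.13,0,0,0.5,0],
    [-0.13,0,0,0.5,0],
    [-0.13,0,0,0.5,0],
    [-0.13,0,0,0.5,0],
    [-0.13,0,0,0.5,0],
    [-0.13,0,0,0.5,0],
    [-0.13,0,0,0.5,0],
    [-0.13,0,0,0.5,0],
    [-0.13,0,0,0.5,0],
    [-0.13,0,0,0.5,0],
    [-0.13,0,0,0.5,0],
    [-0.13,0,0,0.5,0],
    [-0.13,0,0,0.5,0],
    [-0.13,0,0,0.5,0],
    [-0.13,0,0,0.5,0],
    [-0.13,0,0,0.5,0],
  ],
)

```text
time: 8.12
tool_pos: [0.5019, -0.138, 0.0341]
ee_rot: [3.141, -0.001, 0.295]
wrist_force: [-4.3, 1.5, 8.0]
width: 0.0408
```

```bash
python3 - <<'E'
from bench import robot,cams,models
import cv2,numpy as np
P=[]
for i in range(4):
    o=robot.get_obs();print({k:np.round(o[k],4).tolist() for k in("time","tool_pos","wrist_force","wrist_torque","width")})
    for n in["side","wrist"]:
        s=cams.snapshot(n);im=s["pixels"][:,:,::-1].copy()
        for l in["key_top","carrier_nose","carrier"]:
            for d in models.pinpoint(s,l):
                x=np.array(d["position"])-[.587,-.084,0];c,q=np.cos(.294),np.sin(.294)
                if abs(-q*x[0]+c*x[1])<.07: print(n,l,np.round([c*x[0]+q*x[1],-q*x[0]+c*x[1],x[2]],3),round(d["p"],2))
        if n=="side": im=cv2.resize(im[200:300,280:440],(640,400),interpolation=cv2.INTER_CUBIC)
        if i==3: P.append(im)
cv2.imwrite("pics/both3.png",cv2.resize(np.vstack(P),(480,600)))
E
```

```text
{'time': 8.125, 'tool_pos': [0.5019, -0.138, 0.0341], 'wrist_force': [-4.2505, 1.4909, 8.0379], 'wrist_torque': [0.1121, 0.7962, 0.056], 'width': 0.0408}
side key_top [-0.098 -0.053  0.034] 0.51
side carrier_nose [-0.089 -0.003  0.036] 0.53
side carrier [-0.055 -0.006  0.023] 0.6
wrist key_top [-0.105 -0.056  0.037] 0.88
wrist carrier_nose [-0.092  0.001  0.033] 0.8
wrist carrier [-0.055 -0.002  0.018] 0.89
wrist carrier [-0.105 -0.055  0.035] 0.45
{'time': 8.525, 'tool_pos': [0.5019, -0.138, 0.0342], 'wrist_force': [-3.7013, 1.1726, 8.1359], 'wrist_torque': [0.1004, 0.8008, 0.0883], 'width': 0.0409}
side key_top [-0.097 -0.052  0.033] 0.53
side carrier_nose [-0.087 -0.     0.036] 0.7
side carrier [-0.058 -0.002  0.022] 0.65
side carrier [-0.094  0.     0.02 ] 0.34
wrist key_top [-0.103 -0.055  0.039] 0.62
wrist carrier_nose [-0.088  0.     0.036] 0.77
wrist carrier [-0.057 -0.003  0.019] 0.85
{'time': 8.925, 'tool_pos': [0.5019, -0.138, 0.0341], 'wrist_force': [-3.7489, 0.2813, 7.6021], 'wrist_torque': [0.1391, 0.8106, 0.0378], 'width': 0.041}
side key_top [-0.1   -0.052  0.036] 0.44
side carrier_nose [-0.086 -0.002  0.037] 0.63
side carrier [-0.057 -0.003  0.024] 0.51
wrist key_top [-0.102 -0.057  0.036] 0.66
wrist carrier_nose [-0.088  0.001  0.035] 0.74
wrist carrier [-0.055 -0.006  0.017] 0.81
{'time': 9.325, 'tool_pos': [0.5019, -0.138, 0.0342], 'wrist_force': [-3.9961, 1.4509, 6.8824], 'wrist_torque': [0.1769, 0.7968, 0.1129], 'width': 0.0405}
side key_top [-0.1   -0.052  0.031] 0.54
side carrier_nose [-0.085 -0.001  0.035] 0.52
side carrier [-0.06  -0.003  0.021] 0.49
wrist key_top [-0.106 -0.056  0.036] 0.87
wrist carrier_nose [-0.089  0.002  0.034] 0.8
```

View pics/both3.png

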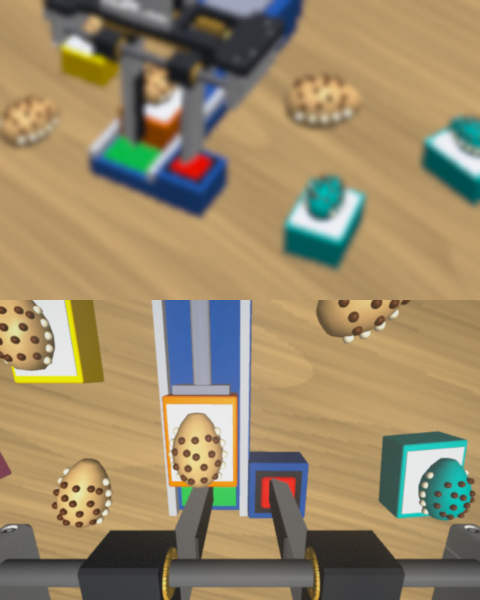

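The carrier rests against the left finger over the green strip (nose about -88 mm, centred in y) with the plunger behind it. The right finger holds the key down, and about 4 N acts along the track. Handing in.

```bash
python3 -c "
from bench import robot
print(robot.close_job())"
```

```text
the job is handed in; nothing more can be done
None
```

I pressed the red key fully down with one finger. The other finger, about 53 mm away over the track, stopped the orange carrier over the green strip. The job was handed in at about 9.4 s with both fingers still holding; the hand-in reports no verdict.

Last checks before handing in:
- **Key:** the fingertips are at 34.1 mm, so the key is about 11 mm down.
- **Carrier position:** the nose is at about x = -88 mm in the dock's frame, steady to within network noise over 1.2 s. It is centred in y to within a few millimetres.
- **Carrier height:** its underside reads about 20 mm above the bench, and it looks flat on the track.
- **Plunger:** it is about 43 mm out, worked out from the nose position rather than measured.
- **Contact force:** the wrist reads about 4 N along the track, and 7–8 N upward from the key.
- **Other things on the bench:** the ones in view in the last pictures looked undisturbed. I took no final overall view, so the rest were not rechecked.

No check failed. The only disagreement was the wrist view placing the key about 5 mm further along -x than the side view, which made no difference to the job.

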